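Unlatch the test chamber and hold its inspection flap at the index

ROBOT

A 6-joint arm with a two-finger parallel gripper is mounted at the origin on the work surface. World frame = base frame: x ahead of the robot, y to its left, z up, the work surface at z = 0. Lengths are in m, angles in rad, forces in N, time in s.
With the tool pointing down it reaches from about 0.35 to 0.775 m from the base axis. Payload 7.3 kg.
Tool frame: the origin (TCP) lies between the finger pads, 19 mm behind the fingertips; this is the grasp point; z points along the fingers, y is the line along which they close (so a half turn about z gives the same grasp; the last joint's range is limited). The gripper opens to 92 mm and grips with 3 to 60 N. Pads are 19 mm wide; open, the fingers measure 130 mm over their backs; the gripper's body (75 mm by 190 mm) begins 47 mm behind the grasp point.
Start: joints at [1.081, 0.342, 1.524, -0, 1.275, -0.146], TCP at [0.177, 0.494, 0.246] pointing down, gripper open.
Joint ranges: [-2.53, 2.53], [-0.77, 2.02], [0.04, 2.7], [-1, 4.14], [0.28, 2.66], [-3.11, 3.11]. Speed limits (rad/s): [2.57, 2.57, 3.14, 3.14, 3.14, 3.14].

INTERFACE

Orientations are given as [roll, pitch, yaw] about the fixed x, y, z axes, in that order (R = Rz(yaw) Ry(pitch) Rx(roll)).
In Python, from cell import robot, read_camera, camera_params, nets gives the robot as it stands. The module is installed in compiled form; this text tells all that it offers.
- The arm moves only by the tool step_arm, never from a script. Its argument "steps" is a list of rows, each an object of numbers: "x", "y", "z": the shift along the tool's x, y, z as a fraction of full scale; "rx", "ry", "rz": the turn, a rotation vector about the tool's x, y, z as a fraction of full scale; "claw": the opening, from -1 (shut) to 1 (fully open). In form: [{"x": .., "y": .., "z": .., "rx": .., "ry": .., "rz": .., "claw": ..}, ...]. A call has 1 to 12 rows; each row is the pose to reach, as a shift and turn from the pose commanded when the call began, along the tool's axes at that moment; what a row does not reach only later rows make up. Full scale, the value 1, is 750 mm for a shift and pi/4 rad for a turn. A row lasts 1/12 s, in which the tool goes at most 41.7 mm and 7.16 degrees, less where a joint would pass 70% of its speed; a pose out of reach is approached as far as the arm can. A call with a number of a shift or a turn outside -1 to 1 is refused whole. A call with a gripper value outside its range is refused whole. The fingers move at their own pace and stop on an object; "squeeze" is the grip in N (left out, the last holds). Time passes only in rows, so rows that repeat a pose let the fingers close. It gives the time, the measured TCP pose, the force, the opening and the grip force at its end, in the units of the state.
- robot.observe(): the state, without advancing time (a new reading comes with each control period).
- read_camera(name): name is "scene" or "top" or "wrist"; returns (picture, depth): 384x512x3 uint8, blue, green, red; 384x512 float32, m along the optical axis (not along the pixel's ray), 0 where there is no reading.
- camera_params(name): a dict with "fx", "fy", "cx", "cy" (pixels), "R" (3x3) and "t" (3): a world point X has camera coordinates R X + t; the wrist camera has in their place "hand_eye" (4x4, takes a point from camera to tool coordinates, whose origin is the TCP and whose axes are the flange's). Camera axes: x right, y down, z forward; pixel columns grow to the right and rows downward; lengths in m; the calibration is good to about 2 mm. The wrist camera is an equidistant fisheye: a pixel r from the principal point sees the ray r / f radians off the axis. A picture is of the moment at which its call begins: read the wrist's pose just before it. camera_params takes no time and is no camera call.
- robot.hand_in(): hands the job in; it is judged then, once.
Trained networks look in the newest picture that a camera, given by its name, has taken for a name from the list of things; names that differ only in an ending like _2 or _b are one class to them, and where a whole thing is asked for, a point or a joint stands for the part that bears it (a point fixed in the world has none). Each returns a list of dicts, best first, with "conf" (0 to 1); they miss things now and then, are a little off and sometimes report something else, mostly with a low value. They report only what shows in the picture. A call takes as long as a camera call.
- nets.masks_of(camera, query): "region" (384x512 bool, what is visible of it) and "box" ([left, top, right, bottom] in pixels, round what is visible of it).
- nets.landmark_of(camera, query): "pixel" ([row, column] in pixels: a listed point, or the origin of a listed thing).
The state is a dict: "time": time; "qpos": joint angles; "qvel": joint speeds; "joint_efforts": joint torques, N m; "tool_pos": TCP position; "tool_rot": TCP orientation; "contact_force": force on the tool from outside, world axes, zero at the start; "torque": the same for the moment, N m; "opening": finger opening in m; "grip_force": force on a finger pad.
Only numpy, scipy, OpenCV 4.12 (cv2) and the standard library are available. Lean on these libraries where they do the work, as an engineer would, in place of code of your own. Each camera call takes 0.05 s, during which the arm holds its last target. There are 200 camera calls.

TASK

On the white test chamber, throw the latch lever round into the notch with the raised chevron beside it, so that the flap is unlatched. Then lift the inspection flap by its bar handle until it lines up with the dark index bar set on the quadrant scale beside it, and finish while holding it still there by the handle (it falls shut if let go), with the lever still in its notch. Leave the index bar and the jar, beaker and spatula where they are.

Things in the scene. Friction and masses are not known exactly. Their poses are not given: they have to be found in the camera images.
- unit: White bench test chamber, 300 (x) x 380 (y) x 110 mm high, fixed. Origin: centre of its underside; x away from the robot, y left, z up (unit frame). Deck at z 110 mm: flap left of centre, lever on the right, and left of the flap the scale, an upright 4 mm quadrant plate in the unit's xz plane at y 150 mm, reaching 177 mm from the hinge line, 275 mm above the bench.
- flap_angle (a joint): Flap opening, rad: 0 shut, flat on the deck; grows to 1.5 as its front edge (nearest the robot) rises about the far edge. Aluminium plate 170 (x) x 200 (y) x 8 mm with a pane, 0.44 to 0.72 kg with handle. No stay: it falls shut; 2 to 5 N up at the handle holds it. Latched by the lever's tongue over its right edge (lifts about 0.03, then stops hard); free with the lever in the marked notch.
- flap: The flap itself, with its handle. Origin: on the hinge line, midway along it. Axes as flap_front.
- unit_hinge (a point): Point on the flap's hinge line, midway along it: unit frame (100, 30, 116) mm; axes as the unit's.
- flap_front (a point): Middle of the flap's front edge, half way through its thickness, 170 mm from the hinge line. Turns with the flap: axes as the unit's when shut; its x always points along the flap to the hinge, z out of its upper face.
- grab_bar (a point): Bar handle on the flap: round steel bar, 12 mm diameter, 96 mm long along the unit's y, a leg at each end (84 mm clear between). This point: the bar's middle; axes as flap_front. It lies 155 mm from the hinge line towards the front edge, 40 mm above the flap's mid-plane, 30 mm clear over its face; 156 mm above the bench when shut. Can turn between the fingers as the flap swings.
- index (a joint): Angle at which the index bar is set, rad, measured just as flap_angle: the flap lines up with the bar when both read the same. Set anew at each start between 0.45 and 0.85. Friction-held; not to be moved.
- index_tip (a point): Cross pin (12 mm diameter, 14 mm long) at the tip of the index bar, 205 mm from the hinge line, 35 mm beyond the flap's front edge. The bar, dark steel, 7 mm wide, 6 mm thick, runs radially from the hinge line at unit-frame y 138.5 mm, between the flap's left edge (y 130 mm) and the quadrant. Axes as flap_front: x along the bar to the hinge.
- lever (a joint): Latch lever, rad: 0 pointing to the robot (unit -x), growing to 1.6 counter-clockwise from above: the knob swings right, away from the flap. Upright pivot at unit frame (-20, -100) mm. Starts at 0.08 to 0.22, latched. Sprung detents between pairs of ridges at 0.15, 0.65 and 1.15 (marked by the chevron): about 3 to 5 N at the knob to leave one; drawn in within 0.06. Stays where left.
- lever_knob (a point): On the lever's knob, an upright black round post 22 mm diameter, 90 mm from the pivot. The post stands from 132 to 174 mm above the bench, on the lever's flat arm (14 mm wide, its top 134 mm above the bench); this point is on its axis 160 mm up.
- marked_notch (a point): Where lever_knob is when the lever sits in the marked notch (lever 1.15): 90 mm from the pivot, 160 mm up, fixed to the unit. The chevron is 6 mm high, black, on the aluminium notch plate on the deck, under the arm there, 77 mm from the pivot.
- jar: Bystander: amber glass jar with black cap, 64 mm diameter, 105 mm high, on the bench left of the chamber. Origin: centre of its underside.
- beaker: Bystander: open steel beaker, 72 mm diameter, 85 mm high, on the bench right of the chamber. Origin: centre of its underside.
- spatula: Bystander: spatula 200 mm long lying flat on the bench to the left, nearer the robot. Origin: centre of its underside.

How it is judged:
On the way, in this order (a step that is already met when the one before it is completed fails the run):
1. the lever sits in the marked notch, the flap still down (value of joint lever between 1.05 and 1.25 rad and value of joint flap_angle below 0.1 rad), for 0.3 s.
2. the flap is held by its handle in line with the index bar (angle between the x axis of flap_front and the x axis of index_tip, either way round below 0.07 rad and contact force between the fingers and flap above 1 N and distance between the grasp point and grab_bar below 0.07 m), for 0.2 s.
At the end, for the whole second after the job is handed in: The flap stands within 0.07 rad of the index bar, still (under 0.1 rad/s), held by the fingers (over 1 N) at the bar handle (TCP within 70 mm of its middle); the lever is within 0.10 rad of the marked notch (all of step 2 and velocity of joint flap_angle between -0.1 and 0.1 rad/s and value of joint lever between 1.05 and 1.25 rad); the arm keeps its last pose, push and grip.
It fails at once if the index bar is moved (over 10 mm at its tip) (distance of index_tip from where it was at the start of the episode above 0.01 m).
It fails at once if a bystander is disturbed (moved over 30 mm) (distance of any of jar, beaker, spatula from where it was at the start of the episode above 0.03 m).
It also fails if it takes over 48 s, if anything falls off the work surface, if the arm or the gripper's body presses on something with over 40 N, if the wrist force passes 120 N, or if a joint passes its speed limit or range.

## Working session

There is one attempt and no reset: what is moved stays moved. The work goes in short steps, Python scripts to look and compute and a tool call to move; the robot and the scene stay as the last step left them, time stands still between calls to the robot, and variables do not carry over. Pictures are saved under pics/ and viewed, at most 10 in all, crops included, and the job is handed in when it is done.

Besides the shell and the picture viewer there is one more tool, called after ">>>" as name([rows], argument=value, ...), one row to a line, values as JSON. step_arm: Moves the arm, as the interface text tells. Its arguments: {"type":"object","properties":{"steps":{"type":"array","items":{"type":"object","properties":{"x":{"type":"number","minimum":-1,"maximum":1},"y":{"type":"number","minimum":-1,"maximum":1},"z":{"type":"number","minimum":-1,"maximum":1},"rx":{"type":"number","minimum":-1,"maximum":1},"ry":{"type":"number","minimum":-1,"maximum":1},"rz":{"type":"number","minimum":-1,"maximum":1},"claw":{"type":"number"}}}},"squeeze":{"type":"number"}},"required":["steps"]}

```bash
mkdir -p pics; cat > h.py <<'E'
import numpy as np, cv2
from cell import robot, read_camera, camera_params, nets
from scipy.spatial.transform import Rotation as Ro
def w(cam,px,depth=None,z=None):
    c=camera_params(cam);r=np.array([(px[1]-c['cx'])/c['fx'],(px[0]-c['cy'])/c['fy'],1.])
    R=np.array(c['R']);t=np.array(c['t']);o=-R.T@t;d=R.T@r
    return o+d*(depth if depth is not None else (z-o[2])/d[2])
E
python3 - <<'E'
from h import *
s=robot.observe();print(s['time'],s['tool_pos'],s['tool_rot'],s['contact_force'])
ims=[]
for c in('top','scene'):
    im,d=read_camera(c);cv2.imwrite(f'pics/{c}0.png',im);np.save(f'{c}d.npy',d)
    p=camera_params(c);print(c,p['fx'],-np.array(p['R']).T@p['t'])
    for q in('unit_hinge','flap_front','grab_bar','index_tip','lever_knob','marked_notch','jar','beaker','spatula','unit'):
        r=nets.landmark_of(c,q)
        for k in r[:2]:
            a=k['pixel'];dd=d[int(a[0]),int(a[1])];print(q,round(k['conf'],2),np.round(a,1),np.round(w(c,a,depth=dd),3) )
print(robot.observe()['time'])
E
```

```text
0.0 [0.17675794 0.49393886 0.24487265] [-3.14009786e+00 -2.29204045e-04  2.79779723e+00] [-1.01997329 -0.27001884 -0.19929107]
top 370.3769979796644 [ 0.30135964 -0.01289229  1.23592264]
unit_hinge 0.79 [129.3 263. ] [ 0.691 -0.022  0.124]
flap_front 0.91 [181.7 262. ] [ 0.524 -0.023  0.119]
flap_front 0.55 [157.9 139.3] [0.599 0.374 0.078]
grab_bar 0.9 [174.9 262.6] [ 0.537 -0.024  0.159]
grab_bar 0.39 [176.6 335.1] [ 0.573 -0.274 -0.001]
index_tip 0.65 [128.  263.3] [ 0.696 -0.023  0.121]
index_tip 0.51 [168.2 225.7] [0.534 0.078 0.244]
lever_knob 0.58 [195.7 314. ] [ 0.476 -0.175  0.174]
lever_knob 0.54 [177.2 262.7] [ 0.538 -0.025  0.119]
marked_notch 0.83 [175.3 334. ] [ 0.578 -0.27  -0.001]
jar 0.9 [155.8 138.3] [0.604 0.375 0.087]
beaker 0.71 [179.3 392.2] [ 0.555 -0.443  0.067]
beaker 0.54 [179.6 335. ] [ 0.563 -0.273  0.   ]
spatula 0.72 [238.4 139.9] [0.345 0.37  0.012]
spatula 0.44 [177.3 394.6] [ 0.558 -0.445  0.084]
unit 0.82 [173.  267.9] [ 0.544 -0.04   0.158]
scene 380.44564030127844 [1.49327819 0.32732256 0.81041134]
unit_hinge 0.71 [214.2 229.3] [ 0.687 -0.025  0.122]
flap_front 0.76 [185.3 249.3] [ 0.527 -0.017  0.121]
grab_bar 0.58 [176.6 245. ] [ 0.54  -0.026  0.161]
index_tip 0.64 [159.2 281.2] [0.535 0.09  0.24 ]
lever_knob 0.56 [163.7 212.7] [ 0.49  -0.158  0.159]
marked_notch 0.82 [168.2 186.9] [ 0.31  -0.363  0.002]
jar 0.9 [256.7 374.1] [0.648 0.396 0.029]
jar 0.67 [217.  229.8] [ 0.697 -0.02   0.12 ]
beaker 0.72 [200.5 129.2] [ 0.593 -0.449  0.02 ]
beaker 0.17 [183.5 249.3] [ 0.501 -0.026  0.11 ]
spatula 0.96 [202.1 374. ] [0.356 0.382 0.012]
unit 0.72 [223.  237.3] [0.708 0.006 0.112]
1.1
```

```bash
python3 - <<'E'
import cv2,numpy as np
a=cv2.imread('pics/top0.png')[90:270,100:420];b=cv2.imread('pics/scene0.png')[100:300,90:410]
cv2.imwrite('pics/a.png',np.vstack([cv2.resize(a,(512,288),interpolation=2),cv2.resize(b,(512,310),interpolation=2)]))
E
```

```text
(no output)
```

View pics/a.png

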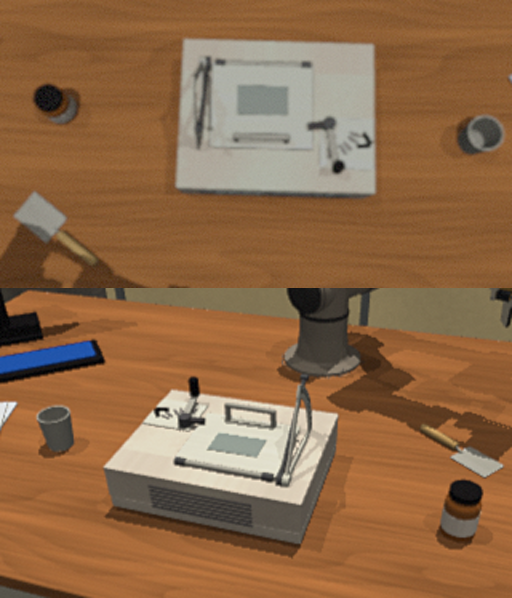

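```bash
python3 - <<'E'
from h import *
def cloud(c):
    d=np.load(f'{c}d.npy');im=cv2.imread(f'pics/{c}0.png');p=camera_params(c)
    v,u=np.nonzero(d>0);z=d[v,u]
    P=np.c_[(u-p['cx'])/p['fx']*z,(v-p['cy'])/p['fy']*z,z]
    return (P-p['t'])@np.array(p['R']),im[v,u].mean(1),np.c_[v,u]
C={c:cloud(c) for c in('top','scene')}
for c in C:
    P,b,_=C[c]
    m=(abs(P[:,2]-.112)<.01)&(abs(P[:,0]-.58)<.22)&(abs(P[:,1]+.04)<.23)
    r=cv2.minAreaRect((P[m][:,:2]*1000).astype(np.float32));print(c,r,np.median(P[m][:,2]))
    k=(P[:,2]>.14)&(abs(P[:,0]-.48)<.06)&(abs(P[:,1]+.17)<.06)&(b<70)
    print('knob',k.sum(),P[k].mean(0),P[k].min(0),P[k].max(0))
    g=(P[:,2]>.145)&(abs(P[:,0]-.54)<.05)&(abs(P[:,1]+.025)<.06)&(P[:,2]<.2)
    print('bar',g.sum(),P[g].mean(0),P[g].min(0),P[g].max(0), np.polyfit(P[g][:,1],P[g][:,0],1))
    q=(P[:,2]>.13)&(abs(P[:,0]-.58)<.15)&(abs(P[:,1]-.09)<.04)
    Q=P[q];R=np.hypot(.691-Q[:,0],Q[:,2]-.116);A=np.arctan2(Q[:,2]-.116,.691-Q[:,0])
    s=(R>.182)&(R<.22);print('tip',s.sum(),Q[s].mean(0),A[s].mean(),A[s].std(),R[s].mean())
    s=(R>.05)&(b[q]<110)&(Q[:,1]<.13)
    print(np.c_[Q,R,A,b[q]][s][::max(1,s.sum()//25)].round(3))
E
```

```text
top ((593.912109375, -54.82398986816406), (302.40399169921875, 380.9132995605469), 0.07196789234876633) 0.11064194724777049
knob 39 [ 0.48185901 -0.16638951  0.17050576] [ 0.47376512 -0.17556712  0.15565599] [ 0.49043516 -0.15826041  0.17680171]
bar 145 [ 0.53705406 -0.0242161   0.15938712] [ 0.53166714 -0.07664513  0.14658197] [0.54386507 0.02832354 0.16558253] [0.0053803  0.53718435]
tip 31 [0.53278134 0.08287095 0.24176425] 0.6717445064441503 0.013002436501215535 0.20213070357325572
[[6.57000e-01 9.30000e-02 1.88000e-01 8.00000e-02 1.13000e+00 9.46670e+01]
 [6.52000e-01 9.30000e-02 1.85000e-01 7.90000e-02 1.05500e+00 8.43330e+01]
 [6.28000e-01 9.40000e-02 2.37000e-01 1.36000e-01 1.09400e+00 8.63330e+01]
 [6.23000e-01 9.30000e-02 2.36000e-01 1.38000e-01 1.05500e+00 9.60000e+01]
 [6.47000e-01 8.70000e-02 1.54000e-01 5.80000e-02 7.05000e-01 8.33330e+01]
 [6.42000e-01 8.30000e-02 1.59000e-01 6.50000e-02 7.20000e-01 5.76670e+01]
 [6.41000e-01 8.00000e-02 1.54000e-01 6.30000e-02 6.41000e-01 7.53330e+01]
 [6.29000e-01 8.20000e-02 1.70000e-01 8.20000e-02 7.15000e-01 6.43330e+01]
 [6.22000
[... 3535 characters left out ...]
3.90000e-01 9.46670e+01]
 [5.44000e-01 9.60000e-02 1.61000e-01 1.54000e-01 2.96000e-01 9.86670e+01]
 [5.37000e-01 9.80000e-02 1.50000e-01 1.58000e-01 2.14000e-01 7.56670e+01]
 [5.24000e-01 9.80000e-02 1.34000e-01 1.68000e-01 1.07000e-01 7.20000e+01]
 [6.19000e-01 8.20000e-02 1.79000e-01 9.60000e-02 7.16000e-01 1.09333e+02]
 [6.31000e-01 8.20000e-02 1.69000e-01 8.00000e-02 7.25000e-01 1.08000e+02]
 [6.52000e-01 9.70000e-02 1.80000e-01 7.50000e-02 1.02300e+00 9.63330e+01]
 [6.43000e-01 8.50000e-02 1.60000e-01 6.60000e-02 7.40000e-01 6.50000e+01]
 [6.63000e-01 9.70000e-02 1.70000e-01 6.10000e-02 1.09600e+00 9.70000e+01]
 [6.66000e-01 9.80000e-02 1.65000e-01 5.50000e-02 1.10000e+00 1.06667e+02]]
```

```bash
cat >> h.py <<'E'
def mv(pos,yaw=None,s=None):
    """fractions for step_arm from the present pose to world pos (tool down, yaw deg)"""
    s=s or robot.observe();R=Ro.from_euler('xyz',s['tool_rot'])
    d=R.inv().apply(np.array(pos)-s['tool_pos'])/.75
    r=np.zeros(3) if yaw is None else (R.inv()*Ro.from_euler('xyz',[np.pi,0,np.radians(yaw)])).as_rotvec()/(np.pi/4)
    print('t%.2f'%s['time'],'d',d.round(4),'r',r.round(3))
def st():
    s=robot.observe();print({k:np.round(s[k],4).tolist() for k in('time','tool_pos','tool_rot','contact_force','opening','grip_force')})
E
python3 -c "
from h import *
mv([.38,.15,.28],37)"
```

```text
t1.10 d [-0.4096 -0.3409 -0.046 ] r [ 0.   -0.    2.74]
```

>>> step_arm([
  {"x":-0.41,"y":-0.34,"z":-0.046,"rz":1,"claw":1},
  {"x":-0.41,"y":-0.34,"z":-0.046,"rz":1,"claw":1},
  {"x":-0.41,"y":-0.34,"z":-0.046,"rz":1,"claw":1},
  {"x":-0.41,"y":-0.34,"z":-0.046,"rz":1,"claw":1},
  {"x":-0.41,"y":-0.34,"z":-0.046,"rz":1,"claw":1},
  {"x":-0.41,"y":-0.34,"z":-0.046,"rz":1,"claw":1},
  {"x":-0.41,"y":-0.34,"z":-0.046,"rz":1,"claw":1},
  {"x":-0.41,"y":-0.34,"z":-0.046,"rz":1,"claw":1},
  {"x":-0.41,"y":-0.34,"z":-0.046,"rz":1,"claw":1},
  {"x":-0.41,"y":-0.34,"z":-0.046,"rz":1,"claw":1},
  {"x":-0.41,"y":-0.34,"z":-0.046,"rz":1,"claw":1},
  {"x":-0.41,"y":-0.34,"z":-0.046,"rz":1,"claw":1},
])

```text
$.steps[0]: bad value
```

```bash
python3 -c "
from h import *
st();mv([.484,-.168,.235],37)"
```

```text
{'time': 1.1, 'tool_pos': [0.1769, 0.4943, 0.2455], 'tool_rot': [3.1415, 0.0, 2.7978], 'contact_force': [0.2521, 1.1324, 0.0671], 'opening': 0.092, 'grip_force': 0.0}
t1.10 d [-0.6831 -0.6934  0.014 ] r [ 0.   -0.    2.74]
```

>>> step_arm([
  {"x":-0.41,"y":-0.34,"z":-0.046,"rx":0.0,"ry":0.0,"rz":0.95,"claw":0.99},
  {"x":-0.41,"y":-0.34,"z":-0.046,"rx":0.0,"ry":0.0,"rz":0.95,"claw":0.99},
  {"x":-0.41,"y":-0.34,"z":-0.046,"rx":0.0,"ry":0.0,"rz":0.95,"claw":0.99},
  {"x":-0.41,"y":-0.34,"z":-0.046,"rx":0.0,"ry":0.0,"rz":0.95,"claw":0.99},
  {"x":-0.41,"y":-0.34,"z":-0.046,"rx":0.0,"ry":0.0,"rz":0.95,"claw":0.99},
  {"x":-0.41,"y":-0.34,"z":-0.046,"rx":0.0,"ry":0.0,"rz":0.95,"claw":0.99},
  {"x":-0.41,"y":-0.34,"z":-0.046,"rx":0.0,"ry":0.0,"rz":0.95,"claw":0.99},
  {"x":-0.41,"y":-0.34,"z":-0.046,"rx":0.0,"ry":0.0,"rz":0.95,"claw":0.99},
  {"x":-0.41,"y":-0.34,"z":-0.046,"rx":0.0,"ry":0.0,"rz":0.95,"claw":0.99},
  {"x":-0.41,"y":-0.34,"z":-0.046,"rx":0.0,"ry":0.0,"rz":0.95,"claw":0.99},
  {"x":-0.41,"y":-0.34,"z":-0.046,"rx":0.0,"ry":0.0,"rz":0.95,"claw":0.99},
])

```text
time: 2.02
tool_pos: [0.3829, 0.147, 0.2806]
tool_rot: [3.14, 0.002, 2.047]
contact_force: [-0.4, 0.8, -0.1]
opening: 0.0913
grip_force: 0.0
```

```bash
python3 -c "
from h import *
st();mv([.484,-.168,.235],37)"
```

```text
{'time': 2.0167, 'tool_pos': [0.3829, 0.147, 0.2806], 'tool_rot': [3.14, 0.002, 2.0466], 'contact_force': [-0.4377, 0.7873, -0.088], 'opening': 0.0913, 'grip_force': 0.0}
t2.02 d [-0.4349 -0.0727  0.0616] r [3.000e-03 1.000e-03 1.784e+00]
```

>>> step_arm([
  {"x":-0.435,"y":-0.073,"z":0.062,"rz":0.95},
  {"x":-0.435,"y":-0.073,"z":0.062,"rz":0.95},
  {"x":-0.435,"y":-0.073,"z":0.062,"rz":0.95},
  {"x":-0.435,"y":-0.073,"z":0.062,"rz":0.95},
  {"x":-0.435,"y":-0.073,"z":0.062,"rz":0.95},
  {"x":-0.435,"y":-0.073,"z":0.062,"rz":0.95},
  {"x":-0.435,"y":-0.073,"z":0.062,"rz":0.95},
  {"x":-0.435,"y":-0.073,"z":0.062,"rz":0.95},
  {"x":-0.435,"y":-0.073,"z":0.062,"rz":0.95},
  {"x":-0.435,"y":-0.073,"z":0.062,"rz":0.95},
])

```text
$.steps[0]: bad value
```

```bash
python3 -c "
from h import *
st();mv([.484,-.168,.235],37)"
```

```text
{'time': 2.0167, 'tool_pos': [0.3829, 0.147, 0.2806], 'tool_rot': [3.14, 0.002, 2.0466], 'contact_force': [-0.4377, 0.7873, -0.088], 'opening': 0.0913, 'grip_force': 0.0}
t2.02 d [-0.4349 -0.0727  0.0616] r [3.000e-03 1.000e-03 1.784e+00]
```

>>> step_arm([
  {"x":-0.435,"y":-0.073,"z":0.062,"rx":0,"ry":0,"rz":0.95,"claw":1},
  {"x":-0.435,"y":-0.073,"z":0.062,"rx":0,"ry":0,"rz":0.95,"claw":1},
  {"x":-0.435,"y":-0.073,"z":0.062,"rx":0,"ry":0,"rz":0.95,"claw":1},
  {"x":-0.435,"y":-0.073,"z":0.062,"rx":0,"ry":0,"rz":0.95,"claw":1},
  {"x":-0.435,"y":-0.073,"z":0.062,"rx":0,"ry":0,"rz":0.95,"claw":1},
  {"x":-0.435,"y":-0.073,"z":0.062,"rx":0,"ry":0,"rz":0.95,"claw":1},
  {"x":-0.435,"y":-0.073,"z":0.062,"rx":0,"ry":0,"rz":0.95,"claw":1},
  {"x":-0.435,"y":-0.073,"z":0.062,"rx":0,"ry":0,"rz":0.95,"claw":1},
  {"x":-0.435,"y":-0.073,"z":0.062,"rx":0,"ry":0,"rz":0.95,"claw":1},
  {"x":-0.435,"y":-0.073,"z":0.062,"rx":0,"ry":0,"rz":0.95,"claw":1},
])

```text
time: 2.85
tool_pos: [0.4829, -0.1652, 0.2325]
tool_rot: [-3.14, -0.001, 1.303]
contact_force: [0.0, 0.2, -0.5]
opening: 0.0917
grip_force: 0.0
```

```bash
python3 -c "
from h import *
st();mv([.484,-.168,.235],37)
im,_=read_camera('wrist');cv2.imwrite('pics/w1.png',im);print(camera_params('wrist'))
for q in('lever_knob','marked_notch'):
  print(q,[(k['conf'],k['pixel']) for k in nets.landmark_of('wrist',q)[:2]])
"
```

```text
{'time': 2.85, 'tool_pos': [0.4829, -0.1652, 0.2325], 'tool_rot': [-3.1399, -0.0007, 1.3025], 'contact_force': [0.0058, 0.1906, -0.4765], 'opening': 0.0917, 'grip_force': 0.0}
t2.85 d [-0.0032  0.0024 -0.0033] r [-0.002 -0.     0.836]
{'fx': 297.3186396354542, 'fy': 297.3186396354542, 'cx': 254.97655667529514, 'cy': 192.06200033890613, 'hand_eye': array([[-5.05105222e-04, -9.56552109e-01, -2.91560986e-01,
         7.87229325e-02],
       [ 9.99999833e-01, -5.64791084e-04,  1.20547557e-04,
        -3.83077480e-04],
       [-2.79981065e-04, -2.91560876e-01,  9.56552234e-01,
        -1.39548661e-01],
       [ 0.00000000e+00,  0.00000000e+00,  0.00000000e+00,
         1.00000000e+00]])}
lever_knob [(0.92, [216.8, 256.1])]
marked_notch []
```

View pics/w1.png

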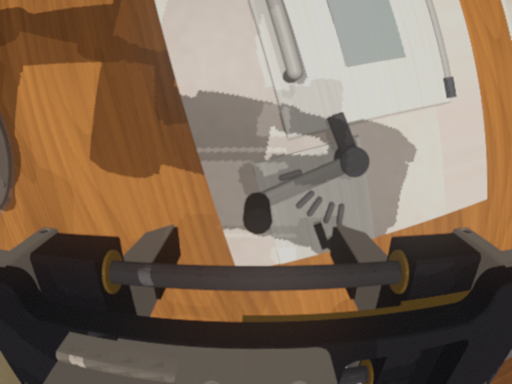

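```bash
cat >> h.py <<'E'
def ww(px,z,s):
    c=camera_params('wrist');u=np.array([px[1]-c['cx'],px[0]-c['cy']])/c['fx'];th=np.hypot(*u)
    ray=np.r_[np.sin(th)*u/th,np.cos(th)];H=np.array(c['hand_eye']);R=Ro.from_euler('xyz',s['tool_rot'])
    o=R.apply(H[:3,3])+s['tool_pos'];d=R.apply(H[:3,:3]@ray);return o+d*(z-o[2])/d[2]
E
python3 -c "
from h import *
s=robot.observe()
for n,p,z in(('net knob',(216.8,256.1),.16),('top knob',(204,257),.174),('hub',(160,355),.134),('chev',(233,321),.12),('bar right end',(73,292),.16)):print(n,ww(p,z,s).round(4))
mv([.484,-.168,.160],37)"
```

```text
net knob [ 0.4815 -0.1686  0.16  ]
top knob [ 0.4861 -0.154   0.174 ]
hub [ 0.5732 -0.1516  0.134 ]
chev [ 0.5327 -0.2167  0.12  ]
bar right end [ 0.534  -0.0713  0.16  ]
t3.00 d [-0.0065  0.0037  0.0982] r [-0.001 -0.001  0.842]
```

>>> step_arm([
  {"x":-0.005,"y":0.003,"z":0.02,"rx":0,"ry":0,"rz":0.84,"claw":1},
  {"x":-0.005,"y":0.003,"z":0.02,"rx":0,"ry":0,"rz":0.84,"claw":1},
  {"x":-0.005,"y":0.003,"z":0.02,"rx":0,"ry":0,"rz":0.84,"claw":1},
  {"x":-0.005,"y":0.003,"z":0.02,"rx":0,"ry":0,"rz":0.84,"claw":1},
  {"x":-0.005,"y":0.003,"z":0.05,"rx":0,"ry":0,"rz":0.84,"claw":1},
  {"x":-0.005,"y":0.003,"z":0.08,"rx":0,"ry":0,"rz":0.84,"claw":1},
  {"x":-0.005,"y":0.003,"z":0.097,"rx":0,"ry":0,"rz":0.84,"claw":1},
  {"x":-0.005,"y":0.003,"z":0.097,"rx":0,"ry":0,"rz":0.84,"claw":1},
])

```text
time: 3.67
tool_pos: [0.4826, -0.1658, 0.1588]
tool_rot: [-3.137, 0.002, 0.648]
contact_force: [-0.5, 0.8, -1.1]
opening: 0.0919
grip_force: 0.0
```

>>> step_arm([
  {"x":0,"y":0,"z":0,"rx":0,"ry":0,"rz":0,"claw":-1},
  {"x":0,"y":0,"z":0,"rx":0,"ry":0,"rz":0,"claw":-1},
  {"x":0,"y":0,"z":0,"rx":0,"ry":0,"rz":0,"claw":-1},
  {"x":0,"y":0,"z":0,"rx":0,"ry":0,"rz":0,"claw":-1},
  {"x":0,"y":0,"z":0,"rx":0,"ry":0,"rz":0,"claw":-1},
  {"x":0,"y":0,"z":0,"rx":0,"ry":0,"rz":0,"claw":-1},
  {"x":0,"y":0,"z":0,"rx":0,"ry":0,"rz":0,"claw":-1},
  {"x":0,"y":0,"z":0,"rx":0,"ry":0,"rz":0,"claw":-1},
], squeeze=20)

```text
time: 4.33
tool_pos: [0.4841, -0.1683, 0.1608]
tool_rot: [3.141, -0.0, 0.646]
contact_force: [0.8, -0.8, 0.8]
opening: 0.0429
grip_force: 0.0
```

```bash
python3 -c "
from h import *
st();s=robot.observe()
p=np.array([.573,-.155]);k=s['tool_pos'][:2]-p;print(np.hypot(*k),np.arctan2(-k[1],-k[0]))
q0=np.arctan2(-k[1],-k[0])
for q in np.r_[np.arange(.25,1.16,.1),1.15]: mv(list(p-.09*np.array([np.cos(q),np.sin(q)]))+[.160],None,s)"
```

```text
{'time': 4.3333, 'tool_pos': [0.4841, -0.1683, 0.1608], 'tool_rot': [3.1415, -0.0001, 0.6457], 'contact_force': [0.7524, -0.829, 0.764], 'opening': 0.0429, 'grip_force': 0.0}
0.08991713121429933 0.1485303497999013
t4.33 d [-0.0054  0.0109  0.0011] r [0. 0. 0.]
t4.33 d [-0.0094  0.0222  0.0011] r [0. 0. 0.]
t4.33 d [-0.0123  0.0338  0.0011] r [0. 0. 0.]
t4.33 d [-0.0141  0.0457  0.0011] r [0. 0. 0.]
t4.33 d [-0.0146  0.0577  0.0011] r [0. 0. 0.]
t4.33 d [-0.014   0.0697  0.0011] r [0. 0. 0.]
t4.33 d [-0.0121  0.0815  0.0011] r [0. 0. 0.]
t4.33 d [-0.0091  0.0931  0.0011] r [0. 0. 0.]
t4.33 d [-0.0049  0.1044  0.0011] r [0. 0. 0.]
t4.33 d [0.0003 0.1152 0.0011] r [0. 0. 0.]
t4.33 d [0.0003 0.1152 0.0011] r [0. 0. 0.]
```

Still closing; finish the grip, then swing along the arc.

>>> step_arm([
  {"x":0,"y":0,"z":0,"rx":0,"ry":0,"rz":0,"claw":-1},
  {"x":0,"y":0,"z":0,"rx":0,"ry":0,"rz":0,"claw":-1},
  {"x":0,"y":0,"z":0,"rx":0,"ry":0,"rz":0,"claw":-1},
  {"x":0,"y":0,"z":0,"rx":0,"ry":0,"rz":0,"claw":-1},
  {"x":0,"y":0,"z":0,"rx":0,"ry":0,"rz":0,"claw":-1},
])

```text
time: 4.75
tool_pos: [0.4841, -0.1682, 0.1607]
tool_rot: [-3.142, -0.0, 0.646]
contact_force: [-0.0, -0.1, -0.3]
opening: 0.0218
grip_force: 20.0
```

>>> step_arm([
  {"x":-0.005,"y":0.011,"z":0,"rx":0,"ry":0,"rz":0,"claw":-1},
  {"x":-0.009,"y":0.022,"z":0,"rx":0,"ry":0,"rz":0,"claw":-1},
  {"x":-0.012,"y":0.034,"z":0,"rx":0,"ry":0,"rz":0,"claw":-1},
  {"x":-0.014,"y":0.046,"z":0,"rx":0,"ry":0,"rz":0,"claw":-1},
  {"x":-0.0145,"y":0.058,"z":0,"rx":0,"ry":0,"rz":0,"claw":-1},
  {"x":-0.014,"y":0.07,"z":0,"rx":0,"ry":0,"rz":0,"claw":-1},
  {"x":-0.012,"y":0.082,"z":0,"rx":0,"ry":0,"rz":0,"claw":-1},
  {"x":-0.009,"y":0.093,"z":0,"rx":0,"ry":0,"rz":0,"claw":-1},
  {"x":-0.005,"y":0.104,"z":0,"rx":0,"ry":0,"rz":0,"claw":-1},
  {"x":0,"y":0.115,"z":0,"rx":0,"ry":0,"rz":0,"claw":-1},
  {"x":0,"y":0.115,"z":0,"rx":0,"ry":0,"rz":0,"claw":-1},
  {"x":0,"y":0.115,"z":0,"rx":0,"ry":0,"rz":0,"claw":-1},
])

```text
time: 5.75
tool_pos: [0.5364, -0.2377, 0.1608]
tool_rot: [3.14, -0.0, 0.646]
contact_force: [-1.1, -2.4, 1.5]
opening: 0.0213
grip_force: 20.0
```

```bash
python3 -c "
from h import *
st();s=robot.observe()
p=np.array([.573,-.155]);k=s['tool_pos'][:2]-p;print(np.hypot(*k),np.arctan2(-k[1],-k[0]))
for c in('scene','top'):
  im,d=read_camera(c);cv2.imwrite(f'pics/{c}1.png',im)
  P=[(np.round(k['pixel'],1),w(c,k['pixel'],z=.16).round(4)) for k in nets.landmark_of(c,'lever_knob')[:1]];print(P)
a=cv2.imread('pics/scene1.png')[120:240,130:330];cv2.imwrite('pics/b.png',cv2.resize(a,(600,360),interpolation=2))"
```

```text
{'time': 5.75, 'tool_pos': [0.5364, -0.2377, 0.1608], 'tool_rot': [3.1405, -0.0001, 0.6457], 'contact_force': [-1.082, -2.401, 1.4827], 'opening': 0.0213, 'grip_force': 20.0014}
0.0903979370972727 1.1539553641512057
[(array([164.8, 186.8]), array([ 0.5211, -0.2385,  0.16  ]))]
[(array([179.1, 393.3]), array([ 0.5354, -0.4122,  0.16  ]))]
```

View pics/b.png

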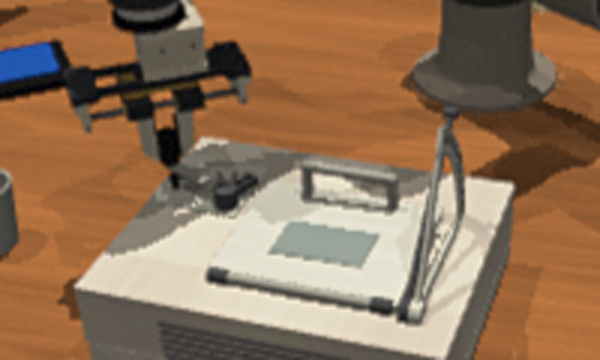

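>>> step_arm([
  {"x":0,"y":0,"z":0,"rx":0,"ry":0,"rz":0,"claw":1},
  {"x":0,"y":0,"z":0,"rx":0,"ry":0,"rz":0,"claw":1},
  {"x":0,"y":0,"z":0,"rx":0,"ry":0,"rz":0,"claw":1},
  {"x":0,"y":0,"z":0,"rx":0,"ry":0,"rz":0,"claw":1},
  {"x":0,"y":0,"z":0,"rx":0,"ry":0,"rz":0,"claw":1},
  {"x":0,"y":0,"z":-0.03,"rx":0,"ry":0,"rz":0,"claw":1},
  {"x":0,"y":0,"z":-0.07,"rx":0,"ry":0,"rz":0,"claw":1},
  {"x":0,"y":0,"z":-0.12,"rx":0,"ry":0,"rz":0,"claw":1},
  {"x":0,"y":0,"z":-0.12,"rx":0,"ry":0,"rz":0,"claw":1},
  {"x":0,"y":0,"z":-0.12,"rx":0,"ry":0,"rz":0,"claw":1},
])

```text
time: 6.78
tool_pos: [0.5369, -0.2375, 0.2533]
tool_rot: [3.137, -0.002, 0.646]
contact_force: [0.2, 0.3, 0.3]
opening: 0.0838
grip_force: 0.0
```

```bash
python3 -c "
from h import *
st();mv([.538,-.025,.245],90)"
```

```text
{'time': 6.7833, 'tool_pos': [0.5369, -0.2375, 0.2533], 'tool_rot': [3.1367, -0.0022, 0.6459], 'contact_force': [0.1567, 0.3458, 0.2527], 'opening': 0.0838, 'grip_force': 0.0}
t6.78 d [ 0.1717 -0.2255  0.0103] r [ 0.007  0.    -1.178]
```

>>> step_arm([
  {"x":0.171,"y":-0.226,"z":0.01,"rx":0,"ry":0,"rz":-0.99,"claw":1},
  {"x":0.171,"y":-0.226,"z":0.01,"rx":0,"ry":0,"rz":-0.99,"claw":1},
  {"x":0.171,"y":-0.226,"z":0.01,"rx":0,"ry":0,"rz":-0.99,"claw":1},
  {"x":0.171,"y":-0.226,"z":0.01,"rx":0,"ry":0,"rz":-0.99,"claw":1},
  {"x":0.171,"y":-0.226,"z":0.01,"rx":0,"ry":0,"rz":-0.99,"claw":1},
  {"x":0.171,"y":-0.226,"z":0.01,"rx":0,"ry":0,"rz":-0.99,"claw":1},
  {"x":0.171,"y":-0.226,"z":0.01,"rx":0,"ry":0,"rz":-0.99,"claw":1},
  {"x":0.171,"y":-0.226,"z":0.01,"rx":0,"ry":0,"rz":-0.99,"claw":1},
])

```text
time: 7.45
tool_pos: [0.5357, -0.0232, 0.242]
tool_rot: [-3.139, -0.0, 1.427]
contact_force: [-0.4, 0.4, 0.4]
opening: 0.0918
grip_force: 0.0
```

```bash
python3 -c "
from h import *
st();s=robot.observe();mv([.538,-.025,.157],90)
im,_=read_camera('wrist');cv2.imwrite('pics/w2.png',im)
for q,z in(('lever_knob',.16),('grab_bar',.156)):
  print(q,[(k['conf'],k['pixel'],ww(k['pixel'],z,s).round(4)) for k in nets.landmark_of('wrist',q)[:2]])
im,_=read_camera('scene')
k=nets.landmark_of('scene','lever_knob')[0];a=w('scene',k['pixel'],z=.16);print(a,np.arctan2(-.155-a[1],.573-a[0]))
"
```

```text
{'time': 7.45, 'tool_pos': [0.5357, -0.0232, 0.242], 'tool_rot': [-3.1393, -0.0002, 1.4265], 'contact_force': [-0.3676, 0.4175, 0.4095], 'opening': 0.0918, 'grip_force': 0.0}
t7.45 d [-0.0019  0.0036  0.1134] r [-0.003 -0.    -0.184]
lever_knob []
grab_bar [(0.72, [204.6, 258.8], array([ 0.5381, -0.0241,  0.156 ]))]
[ 0.53506948 -0.22842294  0.16      ] 1.0939546380736411
```

View pics/w2.png

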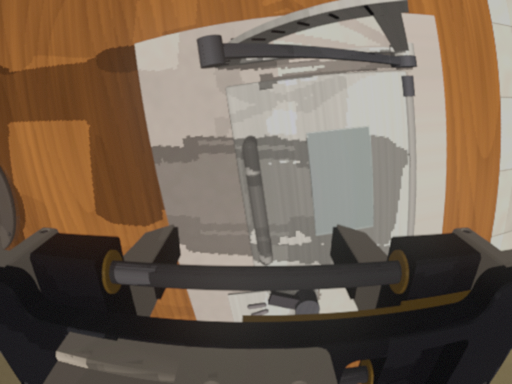

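>>> step_arm([
  {"x":-0.001,"y":0.003,"z":0.03,"rx":0,"ry":0,"rz":-0.19,"claw":1},
  {"x":-0.001,"y":0.003,"z":0.07,"rx":0,"ry":0,"rz":-0.19,"claw":1},
  {"x":-0.001,"y":0.003,"z":0.1,"rx":0,"ry":0,"rz":-0.19,"claw":1},
  {"x":-0.001,"y":0.003,"z":0.114,"rx":0,"ry":0,"rz":-0.19,"claw":1},
  {"x":-0.001,"y":0.003,"z":0.114,"rx":0,"ry":0,"rz":-0.19,"claw":1},
  {"x":-0.001,"y":0.003,"z":0.114,"rx":0,"ry":0,"rz":-0.19,"claw":-1},
  {"x":-0.001,"y":0.003,"z":0.114,"rx":0,"ry":0,"rz":-0.19,"claw":-1},
  {"x":-0.001,"y":0.003,"z":0.114,"rx":0,"ry":0,"rz":-0.19,"claw":-1},
  {"x":-0.001,"y":0.003,"z":0.114,"rx":0,"ry":0,"rz":-0.19,"claw":-1},
  {"x":-0.001,"y":0.003,"z":0.114,"rx":0,"ry":0,"rz":-0.19,"claw":-1},
  {"x":-0.001,"y":0.003,"z":0.114,"rx":0,"ry":0,"rz":-0.19,"claw":-1},
  {"x":-0.001,"y":0.003,"z":0.114,"rx":0,"ry":0,"rz":-0.19,"claw":-1},
], squeeze=30)

```text
time: 8.7
tool_pos: [0.5386, -0.0256, 0.1581]
tool_rot: [3.141, 0.0, 1.573]
contact_force: [0.5, 0.2, 0.2]
opening: 0.0498
grip_force: 0.0
```

>>> step_arm([
  {"x":0,"y":0,"z":0,"rx":0,"ry":0,"rz":0,"claw":-1},
  {"x":0,"y":0,"z":0,"rx":0,"ry":0,"rz":0,"claw":-1},
  {"x":0,"y":0,"z":0,"rx":0,"ry":0,"rz":0,"claw":-1},
  {"x":0,"y":0,"z":0,"rx":0,"ry":0,"rz":0,"claw":-1},
  {"x":0,"y":0,"z":0,"rx":0,"ry":0,"rz":0,"claw":-1},
  {"x":0,"y":0,"z":0,"rx":0,"ry":0,"rz":0,"claw":-1},
  {"x":0,"y":0,"z":0,"rx":0,"ry":0,"rz":0,"claw":-1},
  {"x":0,"y":0,"z":0,"rx":0,"ry":0,"rz":0,"claw":-1},
])

```text
time: 9.37
tool_pos: [0.5377, -0.0256, 0.1577]
tool_rot: [-3.14, -0.0, 1.573]
contact_force: [-5.2, -0.4, 2.8]
opening: 0.0106
grip_force: 30.0
```

```bash
python3 -c "
from h import *
st();s=robot.observe();T=np.array(s['tool_pos']);print(Ro.from_euler('xyz',s['tool_rot']).as_matrix().round(3))
b=lambda q:np.array([-.155*np.cos(q)+.04*np.sin(q),0,.155*np.sin(q)+.04*np.cos(q)])
for q in [.02,.05,.1,.2,.3,.4,.5,.6,.67]: mv(T+b(q)-b(0),None,s)"
```

```text
{'time': 9.3667, 'tool_pos': [0.5377, -0.0256, 0.1577], 'tool_rot': [-3.1397, -0.0002, 1.5726], 'contact_force': [-5.2247, -0.4282, 2.8213], 'opening': 0.0106, 'grip_force': 29.9984}
[[-0.002  1.    -0.002]
 [ 1.     0.002  0.   ]
 [ 0.    -0.002 -1.   ]]
t9.37 d [-0.      0.0011 -0.0041] r [0. 0. 0.]
t9.37 d [-0.      0.0029 -0.0103] r [0. 0. 0.]
t9.37 d [-0.      0.0063 -0.0204] r [0. 0. 0.]
t9.37 d [-0.      0.0146 -0.04  ] r [0. 0. 0.]
t9.37 d [-0.      0.0249 -0.0587] r [0. 0. 0.]
t9.37 d [-0.0001  0.0369 -0.0763] r [0. 0. 0.]
t9.37 d [-0.0001  0.0507 -0.0926] r [0. 0. 0.]
t9.37 d [-1.000e-04  6.600e-02 -1.075e-01] r [0. 0. 0.]
t9.37 d [-1.00e-04  7.76e-02 -1.17e-01] r [0. 0. 0.]
```

>>> step_arm([
  {"x":0,"y":0.0011,"z":-0.004,"rx":0,"ry":0,"rz":0,"claw":-1},
  {"x":0,"y":0.003,"z":-0.0103,"rx":0,"ry":0,"rz":0,"claw":-1},
  {"x":0,"y":0.0044,"z":-0.0155,"rx":0,"ry":0,"rz":0,"claw":-1},
  {"x":0,"y":0.0063,"z":-0.0204,"rx":0,"ry":0,"rz":0,"claw":-1},
  {"x":0,"y":0.0063,"z":-0.0204,"rx":0,"ry":0,"rz":0,"claw":-1},
])

```text
time: 9.78
tool_pos: [0.5425, -0.0256, 0.1735]
tool_rot: [-3.139, -0.0, 1.573]
contact_force: [-7.8, -1.0, -2.1]
opening: 0.011
grip_force: 30.0
```

>>> step_arm([
  {"x":0,"y":0.004,"z":-0.0098,"rx":0,"ry":0,"rz":0,"claw":-1},
  {"x":0,"y":0.0083,"z":-0.0196,"rx":0,"ry":0,"rz":0,"claw":-1},
  {"x":0,"y":0.0132,"z":-0.029,"rx":0,"ry":0,"rz":0,"claw":-1},
  {"x":0,"y":0.0186,"z":-0.0383,"rx":0,"ry":0,"rz":0,"claw":-1},
  {"x":0,"y":0.0244,"z":-0.0472,"rx":0,"ry":0,"rz":0,"claw":-1},
  {"x":0,"y":0.0306,"z":-0.0559,"rx":0,"ry":0,"rz":0,"claw":-1},
  {"x":0,"y":0.0373,"z":-0.0642,"rx":0,"ry":0,"rz":0,"claw":-1},
  {"x":0,"y":0.0444,"z":-0.0722,"rx":0,"ry":0,"rz":0,"claw":-1},
  {"x":0,"y":0.0519,"z":-0.0798,"rx":0,"ry":0,"rz":0,"claw":-1},
  {"x":0,"y":0.0597,"z":-0.0871,"rx":0,"ry":0,"rz":0,"claw":-1},
  {"x":0,"y":0.0713,"z":-0.0966,"rx":0,"ry":0,"rz":0,"claw":-1},
  {"x":0,"y":0.0713,"z":-0.0966,"rx":0,"ry":0,"rz":0,"claw":-1},
])

```text
time: 10.78
tool_pos: [0.5968, -0.0257, 0.2491]
tool_rot: [3.14, 0.001, 1.573]
contact_force: [-13.2, 0.3, 13.1]
opening: 0.011
grip_force: 30.0
```

```bash
python3 - <<'E'
from h import *
st();s=robot.observe();T=np.array(s['tool_pos']);hx,hz=.693,.116
print('bar angle from TCP',np.arctan2(T[2]-hz,hx-T[0])-np.arctan2(.04,.155))
for c in('top','scene'):
    im,d=read_camera(c);cv2.imwrite(f'pics/{c}2.png',im);p=camera_params(c)
    v,u=np.nonzero(d>0);z=d[v,u];P=(np.c_[(u-p['cx'])/p['fx']*z,(v-p['cy'])/p['fy']*z,z]-p['t'])@np.array(p['R'])
    R=np.hypot(hx-P[:,0],P[:,2]-hz);A=np.arctan2(P[:,2]-hz,hx-P[:,0])
    for n,y0,y1,r0,r1 in(('flapL',.035,.068,.08,.165),('flapR',-.115,-.085,.08,.165),('index',.079,.0875,.08,.2)):
        m=(P[:,1]>y0)&(P[:,1]<y1)&(R>r0)&(R<r1)&(abs(A-.67)<.2);Q=P[m]
        if m.sum()>5:
            k=np.polyfit(Q[:,0],Q[:,2],1);print(c,n,m.sum(),'slope ang',np.arctan(-k[0]).round(3),'median A',np.median(A[m]).round(3),'R',R[m].mean().round(3))
    for q in('index_tip','flap_front','lever_knob'):
        for k in nets.landmark_of(c,q)[:1]:
            a=k['pixel'];print(q,round(k['conf'],2),np.round(a,1),w(c,a,depth=d[int(a[0]),int(a[1])]).round(3),w(c,a,z=.16).round(3))
a=cv2.imread('pics/scene2.png')[90:240,130:330];b=cv2.imread('pics/top2.png')[90:220,200:373]
cv2.imwrite('pics/c.png',np.vstack([cv2.resize(a,(400,300),interpolation=2),cv2.resize(b,(400,300),interpolation=2)]))
E
```

```text
{'time': 10.7833, 'tool_pos': [0.5968, -0.0257, 0.2491], 'tool_rot': [3.1402, 0.0009, 1.5726], 'contact_force': [-13.1788, 0.3017, 13.0865], 'opening': 0.011, 'grip_force': 29.9987}
bar angle from TCP 0.6926745735473406
top flapL 76 slope ang 0.675 median A 0.703 R 0.107
top flapR 75 slope ang 0.668 median A 0.703 R 0.13
index_tip 0.46 [175.2 335.4] [ 0.54  -0.238  0.171] [ 0.542 -0.241  0.16 ]
lever_knob 0.61 [174.5 334.2] [ 0.541 -0.234  0.174] [ 0.544 -0.237  0.16 ]
scene flapL 298 slope ang 0.655 median A 0.705 R 0.122
scene flapR 241 slope ang 0.655 median A 0.701 R 0.121
scene index 32 slope ang 0.652 median A 0.677 R 0.137
index_tip 0.56 [158.8 278. ] [0.537 0.081 0.241] [0.401 0.046 0.16 ]
lever_knob 0.5 [167.4 186.4] [ 0.544 -0.228  0.165] [ 0.537 -0.232  0.16 ]
```

View pics/c.png

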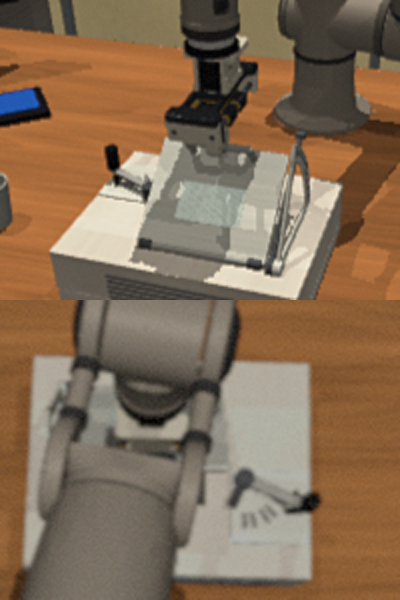

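The pictures show the lever on the chevron and the flap up: flap about 0.66–0.67 rad, index about 0.66. I'll let it settle, then hand in.

>>> step_arm([
  {"x":0,"y":0,"z":0,"rx":0,"ry":0,"rz":0,"claw":-1},
  {"x":0,"y":0,"z":0,"rx":0,"ry":0,"rz":0,"claw":-1},
  {"x":0,"y":0,"z":0,"rx":0,"ry":0,"rz":0,"claw":-1},
  {"x":0,"y":0,"z":0,"rx":0,"ry":0,"rz":0,"claw":-1},
  {"x":0,"y":0,"z":0,"rx":0,"ry":0,"rz":0,"claw":-1},
  {"x":0,"y":0,"z":0,"rx":0,"ry":0,"rz":0,"claw":-1},
])

```text
time: 11.68
tool_pos: [0.5956, -0.0257, 0.2482]
tool_rot: [-3.141, 0.001, 1.573]
contact_force: [-13.0, -0.8, 12.6]
opening: 0.011
grip_force: 30.0
```

```bash
python3 -c "
from h import *
st();s=robot.observe();T=s['tool_pos']
ok=abs(T[0]-.597)<.004 and abs(T[2]-.248)<.005 and s['grip_force']>10 and np.abs(s['qvel']).max()<.05
print(ok)
if ok: print(robot.hand_in())"
```

```text
{'time': 11.6833, 'tool_pos': [0.5956, -0.0257, 0.2482], 'tool_rot': [-3.1411, 0.0009, 1.5726], 'contact_force': [-13.0239, -0.7544, 12.5641], 'opening': 0.011, 'grip_force': 29.998}
True
the job is handed in; nothing more can be done
None
```

I handed the job in at 11.7 s; no verdict was shown. The lever measured about 1.15 rad, in the marked notch, and the flap was held still by its handle at about 0.67 rad, within roughly 0.02 rad of the index bar.

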